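# Lock the silt-filter box with the slot key

### The arm

A 6-joint arm with a two-finger parallel gripper is mounted at the origin on the work surface. World frame = base frame: x ahead of the robot, y to its left, z up, the work surface at z = 0. Lengths are in m, angles in degrees, forces in N, time in s.
With the tool pointing down it reaches from about 0.325 to 0.75 m from the base axis. Payload 7.6 kg.
Tool frame: the origin (TCP) lies at the very end of the fingers, on their centre line; the grasp point (between the pads) lies 19 mm behind it (ctrl.grasp_offset is the distance from the TCP to the grasp point, in m); z points along the fingers, y is the line along which they close (so a half turn about z gives the same grasp; the last joint's range is limited). The gripper opens to 85 mm and grips with 20 to 120 N. Pads are 22 mm wide; open, the fingers measure 114 mm over their backs; the gripper's body (76 mm by 85 mm) begins 54 mm behind the grasp point. The pads swing forward as they close: fully open they stand 13 mm farther back than shut.
Start: joints at [-76.221, 2.991, 80.254, -0, 96.75, -4.028], TCP at [0.161, -0.5, 0.231] pointing down, gripper open.
Joint ranges: [-166.34, 166.34], [-52.06, 124.39], [6.96, 135.62], [-60.46, 240.46], [14.63, 156.25], [-167.68, 167.68]. Speed limits (degrees/s): [147.25, 147.25, 172.46, 180, 180, 180].

### API

Orientations are given as a 3x3 rotation matrix whose columns are the frame's x, y, z axes.
In Python, from station import ctrl gives the robot as it stands. The module is installed in compiled form; this text tells all that it offers.
- The arm moves only by the shell command python3 -m inch 'ROWS' [FORCE]. ROWS is a JSON object of lists of equal length, an entry for each row: "turn": the turn, a rotation vector about the tool's x, y, z in degrees, a list of three; "dp": the shift along the tool's x, y, z in cm, a list of three; "hand": the opening, from 0 (shut) to 1 (fully open). A call has 1 to 12 rows; each row shifts and turns the commanded pose from where the row before left it, along the tool's axes as they then stand; what a row does not reach is not made up. A row lasts 1/12 s, in which the tool goes at most 41.7 mm and 7.16 degrees, less where a joint would pass 70% of its speed; a pose out of reach is approached as far as the arm can. A call with a gripper value outside its range is refused whole. The fingers move at their own pace and stop on an object; FORCE is the grip in N (left out, the last holds). Time passes only in rows, so rows that do not move let the fingers close. It gives the time, the measured TCP pose, the force, the opening and the grip force at its end, in the units of the state.
- ctrl.observe(): the state, without advancing time (a new reading comes with each control period).
- ctrl.camera(name): name is "scene" or "top" or "wrist"; returns a dict with "pixels" (420x560x3 uint8, blue, green, red), "z_map" (420x560 float32, m along the optical axis (not along the pixel's ray), 0 where there is no reading), "intrinsics" (3x3 intrinsics, pixels), "dist_coeffs" ([k1, k2, p1, p2, k3] as OpenCV has them; the pictures are not rectified), "pose" (4x4, takes a point from camera to world coordinates); the wrist camera has in their place "T_tool_cam" (4x4, takes a point from camera to tool coordinates, whose origin is the TCP and whose axes are the flange's). Camera axes: x right, y up, looking along -z (the intrinsics and any distortion apply to the point x, -y, -z); pixel columns grow to the right and rows downward; lengths in m; the calibration is good to about 2 mm. A picture is of the moment at which its call begins: read the wrist's pose just before it.
- ctrl.hand_in(): hands the job in; it is judged then, once.
Trained networks look in a picture, given as the dict that the camera call returned (one of the last four; its "shot" number tells which), for a name from the list of things; names that differ only in an ending like _2 or _b are one class to them, and where a whole thing is asked for, a point or a joint stands for the part that bears it (a point fixed in the world has none). Each returns a list of dicts, best first, with "confidence" (0 to 1); they miss things now and then, are a little off and sometimes report something else, mostly with a low value. They report only what shows in the picture. A call takes as long as a camera call. They do not tell look-alikes from the thing itself.
- ctrl.look_for(name, picture): "centre" ([x, y, z] in m, in world coordinates, good to about 4 mm: the middle of the surface that is visible of it).
- ctrl.place_of(name, picture): "centre" ([x, y, z] in m, in world coordinates, good to about 4 mm: a listed point, or the origin of a listed thing).
The state is a dict: "clock": time; "qpos": joint angles; "joint_vel": joint speeds; "tau": joint torques, N m; "tool_pos": TCP position; "tcp_rot": TCP orientation; "ft_force": force on the tool from outside, world axes, zero at the start; "wrist_torque": the same for the moment, N m; "opening": finger opening in m; "gripper_force": force on a finger pad.
Only numpy, scipy, OpenCV 4.12 (cv2) and the standard library are available. Lean on these libraries where they do the work, as an engineer would, in place of code of your own. Each camera call takes 0.05 s, during which the arm holds its last target. There are 200 camera calls.

### The job

The silt-filter box of the washout booth has been cleaned and its lid must be locked again. Take the flat-bladed key (the one with the flat paddle grip) out of its stand, put its blade into the slot of the round fastener on the box lid and with it turn the fastener clockwise, seen from above, a quarter turn to its stop. Then put the key back into the stand it came from, upright and fully down.

Things in the scene. Friction and masses are not known exactly. Their poses are not given: they have to be found in the camera images.
- key_grip (a point): Centre of the flat steel key's paddle grip (60 mm long, 14 thick, 54 high), 73 mm above its blade tip. Key loose, 0.16 kg, upright in its stand. Collar 92 x 52 mm, underside 33 mm below this point. Blade under it 50 wide, 5 thick, 40 mm long. x along paddle and blade width, y through thickness, z up. The other key, with a round 44 mm knob, has a round spigot: wrong one.
- cam_slot (a point): Centre of the slot's mouth on top of the round aluminium fastener (84 mm across, 20 high) amid the lid of the fixed grey box (200 x 180 mm, lid 60 mm above the table; this point 80 mm). Slot straight, dark floor, 14 mm wide, 74 long, 14 deep, ends closed. x along the slot, z up; turns with the fastener. The blade has about 10 degrees of play each way before it drives the fastener.
- cam (a joint): Turn of the fastener in rad, growing clockwise seen from above: 0 open, 1.57 locked (slot in line with two dark marks on the lid), hard stops at both. Starts between 0 and 0.2. Light friction, 0.12 N m; stays where left.
- stand_a_mouth (a point): Centre of the mouth of the flat key's stand, on its top face 50 mm above the table. Fixed black block 120 x 74 mm, 50 high, with a slot right through, 68 mm long (x) and 26 wide (y); z up. The key hangs in it by its collar: fully down, the grip centre is 33 mm above this point. An equal stand holds the round-knobbed key.
There are look-alikes about, which are no part of the job. Leave any orange or yellow look-alike of the part that bears key_grip alone.

How it is judged:
By the outcome, as a careful person would: the job done as asked, in the order asked, and still so for the second after the job is handed in, with the robot touching nothing.
It also fails if it takes over 54 s, if anything falls off the work surface, if the arm or the gripper's body presses on something with over 40 N, if the wrist force passes 120 N, or if a joint passes its speed limit or range.

## Working session

There is one attempt and no reset: what is moved stays moved. The work goes in short steps, Python scripts to look and compute and a shell command to move; the robot and the scene stay as the last step left them, time stands still between calls to the robot, and variables do not carry over. Pictures are saved under pics/ and viewed, at most 10 in all, crops included, and the job is handed in when it is done.

```bash
mkdir -p pics; cat > h.py <<'E'
import numpy as np, cv2
from station import ctrl
def world(p,u,v,z=None):
    "pixel -> world using depth map (or given depth)"
    d=p["z_map"][int(round(v)),int(round(u))] if z is None else z
    n=cv2.undistortPoints(np.array([[[u,v]]],float),p["intrinsics"],np.array(p["dist_coeffs"]))[0,0]
    c=np.array([n[0]*d,-n[1]*d,-d,1]); return (pose(p)@c)[:3]
def pose(p):
    if "pose" in p: return np.array(p["pose"])
    return p["W"]
def shot(name):
    s=ctrl.observe(); p=ctrl.camera(name)
    if name=="wrist":
        T=np.eye(4);T[:3,:3]=s["tcp_rot"];T[:3,3]=s["tool_pos"];p["W"]=T@np.array(p["T_tool_cam"])
    return p
def cloud(p):
    "HxWx3 world points"
    h,w=p["z_map"].shape; u,v=np.meshgrid(np.arange(w),np.arange(h))
    n=cv2.undistortPoints(np.stack([u,v],-1).reshape(-1,1,2).astype(float),p["intrinsics"],np.array(p["dist_coeffs"])).reshape(h,w,2)
    d=p["z_map"]; c=np.stack([n[...,0]*d,-n[...,1]*d,-d],-1); W=pose(p)
    return c@W[:3,:3].T+W[:3,3]
E
python3 - <<'E'
from h import *
np.set_printoptions(precision=4,suppress=True)
s=ctrl.observe();print(s["clock"],s["tool_pos"],s["tcp_rot"])
for c in("top","scene"):
    p=shot(c);cv2.imwrite(f"pics/{c}0.png",p["pixels"])
    print(c,pose(p)[:3,3])
    for n in("key_grip","cam_slot","stand_a_mouth"):
        for r in ctrl.place_of(n,p): print(n,np.array(r["centre"]),r["confidence"])
E
```

```text
0.0 [ 0.1605 -0.4995  0.2305] [[ 0.9521  0.3058 -0.0003]
 [ 0.3058 -0.9521  0.0015]
 [ 0.0002 -0.0015 -1.    ]]
top [0.3471 0.1152 0.9516]
key_grip [0.2044 0.3078 0.0733] 0.71
key_grip [0.4723 0.3209 0.0817] 0.66
key_grip [0.3242 0.2554 0.075 ] 0.58
key_grip [0.2964 0.4137 0.072 ] 0.58
cam_slot [ 0.5144 -0.0898  0.0783] 0.85
stand_a_mouth [0.4733 0.3169 0.0479] 0.9
scene [ 1.0176 -0.1237  0.5088]
key_grip [0.4739 0.3195 0.0798] 0.84
key_grip [0.2031 0.303  0.0756] 0.8
key_grip [0.2908 0.4173 0.07  ] 0.75
key_grip [0.3308 0.2549 0.0697] 0.58
cam_slot [ 0.5156 -0.0888  0.0813] 0.57
stand_a_mouth [0.4748 0.3178 0.051 ] 0.84
```

View pics/top0.png

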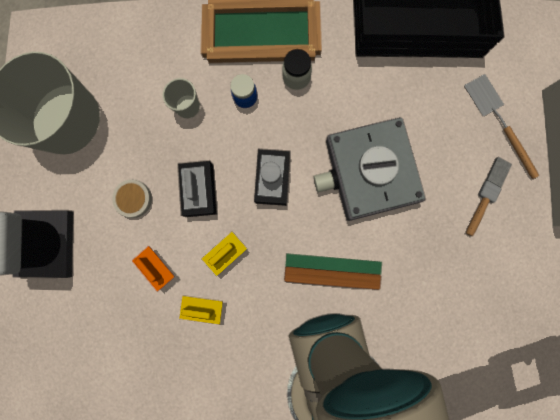

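View pics/scene0.png

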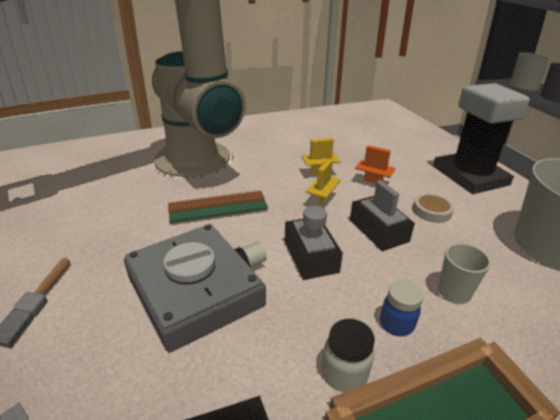

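Top view: the candidates are the steel paddle (197,188), the steel round knob (271,175), yellow keys (225,253) and (202,310), and an orange key (153,268). I choose the steel paddle in the black stand at (197,188). The slot is at (380,165), with the lid marks at (369,137) and (386,197).

```bash
python3 - <<'E'
from h import *
np.set_printoptions(precision=4,suppress=True)
p=shot("top");C=cloud(p)
def rect(m):
    P=C[m][:,:2]; r=cv2.minAreaRect((P*1000).astype(np.float32)); b=cv2.boxPoints(r)
    e=b[1]-b[0];f=b[2]-b[1]; l=e if np.hypot(*e)>np.hypot(*f) else f
    return m.sum(),np.array(r[0]),r[1],np.degrees(np.arctan2(l[1],l[0]))%180
near=lambda x,y,r:np.hypot(C[...,0]-x,C[...,1]-y)<r
k=near(.473,.319,.06)
print("paddle top",rect(k&(C[...,2]>.1)),np.percentile(C[...,2][k],[5,50,95,99]))
print("collar",rect(k&(C[...,2]>.051)&(C[...,2]<.065)))
print("stand",rect(near(.473,.319,.08)&(C[...,2]>.04)))
d=near(.515,-.089,.040);g=p["pixels"].max(2)
m=d&(g<75);print("slot dark",rect(m))
P=C[m][:,:2];w=np.linalg.svd(P-P.mean(0),full_matrices=False)[2][0];print("pca",P.mean(0),np.degrees(np.arctan2(w[1],w[0]))%180)
f=near(.515,-.089,.06)&(C[...,2]>.074);print("fastener",rect(f))
a,b=world(p,369,137),world(p,386,197);print("marks",a,b,np.degrees(np.arctan2(*(a-b)[[1,0]])))
cv2.imwrite("pics/crop1.png",np.hstack([cv2.resize(p["pixels"][140:240,150:250],(400,400),interpolation=2),cv2.resize(p["pixels"][115:215,330:430],(400,400),interpolation=2)]))
E
```

```text
paddle top (np.int64(212), array([476.1418, 319.0386]), (59.678260803222656, 15.465460777282715), np.float32(5.348552)) [-0.0001  0.0523  0.11    0.1123]
collar (np.int64(945), array([474.4052, 317.2087]), (114.87255859375, 74.69801330566406), np.float32(3.8764548))
stand (np.int64(1788), array([477.1218, 317.6149]), (121.35822296142578, 75.81315612792969), np.float32(4.665389))
slot dark (np.int64(187), array([500.0274, -89.8294]), (48.59028625488281, 76.04510498046875), np.float32(94.99957))
pca [ 0.5135 -0.0876] 114.67891374166459
fastener (np.int64(959), array([517.5187, -88.1404]), (80.88751983642578, 81.79927825927734), np.float32(177.9609))
marks [ 0.5831 -0.0734  0.0616] [ 0.4482 -0.1062  0.0626] 13.673533052220412
```

View pics/crop1.png

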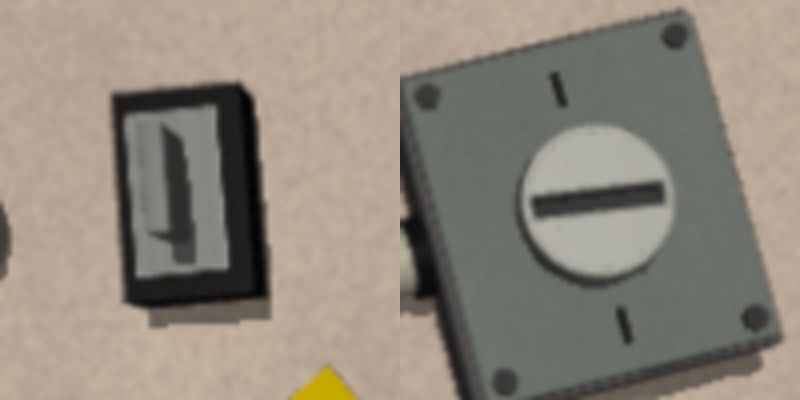

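The crop shows the steel paddle key in its black stand on the left, and the fastener with a near-horizontal dark slot on the right. The slot runs from crop (532,207) to (665,192), and the marks are at (558,90) and (624,325). The choice of key stands: position about (0.475,0.319), yaw about 5°. The slot yaw is about -86°≡94°, and the locked yaw is about 14°.

```bash
python3 -m inch '{"turn":[[0,0,6.4],[0,0,6.4],[0,0,0],[0,0,0],[0,0,0],[0,0,0],[0,0,0],[0,0,0],[0,0,0],[0,0,0],[0,0,0],[0,0,0]],"dp":[[0,0,0],[0,0,0],[2.7,-3.1,0],[2.7,-3.1,0],[2.7,-3.1,0],[2.7,-3.1,0],[2.7,-3.1,0],[2.7,-3.1,0],[2.7,-3.1,0],[2.7,-3.1,0],[2.7,-3.1,0],[2.7,-3.1,0]],"hand":[1,1,1,1,1,1,1,1,1,1,1,1]}' 60
python3 -m inch '{"turn":[[0,0,0],[0,0,0],[0,0,0],[0,0,0],[0,0,0],[0,0,0],[0,0,0],[0,0,0],[0,0,0],[0,0,0],[0,0,0],[0,0,0]],"dp":[[2.7,-3.1,0],[2.7,-3.1,0],[0.6,-4.1,0],[0.6,-4.1,0],[0.6,-4.1,0],[0.6,-4.1,0],[0.6,-4.1,0],[0.6,-4.1,0],[0.6,-4.1,0],[0.6,-4.1,0],[0.6,-4.1,0],[0,0,0]],"hand":[1,1,1,1,1,1,1,1,1,1,1,1]}'
cat >> h.py <<'E'
np.set_printoptions(precision=4,suppress=True)
def state():
    s=ctrl.observe();R=np.array(s["tcp_rot"]);print("t",s["clock"],"pos",np.array(s["tool_pos"]),"yaw",np.degrees(np.arctan2(R[1,0],R[0,0])),"tilt",R[:2,2],"q6",s["qpos"][5],"F",np.array(s["ft_force"]),"T",np.array(s["wrist_torque"]),"open",s["opening"],s["gripper_force"]);return s
def dp(target):
    s=ctrl.observe();print("dp cm",np.array(s["tcp_rot"]).T@(np.array(target)-s["tool_pos"])*100)
def rect(P):
    r=cv2.minAreaRect((P[:,:2]*1000).astype(np.float32)); b=cv2.boxPoints(r)
    e=b[1]-b[0];f=b[2]-b[1]; l=e if np.hypot(*e)>np.hypot(*f) else f
    return len(P),np.array(r[0]),np.array(r[1]),np.degrees(np.arctan2(l[1],l[0]))%180
E
python3 - <<'E'
from h import *
state();p=shot("wrist");cv2.imwrite("pics/w1.png",p["pixels"]);C=cloud(p)
n=np.hypot(C[...,0]-.475,C[...,1]-.319)<.075;z=C[...,2]
print(rect(C[n&(z>.098)&(z<.12)]),rect(C[n&(z>.045)&(z<.12)]),np.percentile(z[n],99))
for q in("key_grip","stand_a_mouth"):
    for r in ctrl.place_of(q,p): print(q,np.array(r["centre"]),r["confidence"])
dp([.475,.319,.064])
E
```

```text
clock: 1.45
tool_pos: [0.4033, -0.1656, 0.2316]
tcp_rot: [[0.996, 0.087, 0.001], [0.087, -0.996, -0.001], [0.001, 0.001, -1.0]]
ft_force: [1.1, -1.6, 0.4]
opening: 0.0853
gripper_force: 0.0
clock: 2.45
tool_pos: [0.4713, 0.2772, 0.2302]
tcp_rot: [[0.996, 0.093, -0.002], [0.093, -0.996, 0.001], [-0.001, -0.002, -1.0]]
ft_force: [-0.7, -0.1, 0.6]
opening: 0.0852
gripper_force: 0.0
t 2.45 pos [0.4713 0.2772 0.2302] yaw 5.36211009663817 tilt [-0.0016  0.0014] q6 111.18274862887726 F [-0.6954 -0.0889  0.5755] T [ 0.0234 -0.0014  0.0108] open 0.08523433353987103 0.0
(1188, array([473.6761, 318.81  ]), array([59.1026, 14.3995]), np.float32(4.831869)) (8227, array([473.401 , 317.0317]), array([119.7827,  73.677 ]), np.float32(4.5291247)) 0.3725949699562876
key_grip [0.4754 0.3208 0.0873] 0.63
key_grip [0.3259 0.2523 0.0725] 0.61
dp cm [ 0.6949 -4.7396 16.6946]
```

View pics/w1.png

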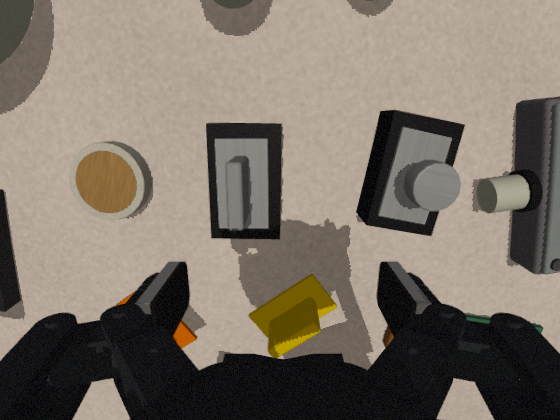

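The wrist view shows the steel paddle in the stand at (245,182), matching the top measurement. The knob key is at (430,185) and the yellow key at (290,310). I'll settle over the key and then descend.

```bash
python3 -m inch '{"turn":[[0,0,0],[0,0,0],[0,0,0],[0,0,0],[0,0,0],[0,0,0]],"dp":[[0.3,-2.4,2.5],[0.3,-2.4,2.5],[0,0,2.5],[0,0,2.5],[0,0,0],[0,0,0]],"hand":[1,1,1,1,1,1]}'
python3 - <<'E'
from h import *
state();dp([.4737,.3188,.064])
E
```

```text
clock: 3.1
tool_pos: [0.4742, 0.3181, 0.1309]
tcp_rot: [[0.996, 0.085, -0.002], [0.085, -0.996, -0.001], [-0.002, 0.001, -1.0]]
ft_force: [0.6, -0.2, 0.4]
opening: 0.0856
gripper_force: 0.0
t 3.1 pos [0.4742 0.3181 0.1309] yaw 4.900639167715084 tilt [-0.0018 -0.0014] q6 115.25531357592266 F [ 0.6077 -0.2473  0.3558] T [ 0.0326 -0.0337 -0.0197] open 0.08561821450129464 0.0
dp cm [-0.028  -0.0863  6.6878]
```

```bash
python3 -m inch '{"turn":[[0,0,0],[0,0,0],[0,0,0],[0,0,0],[0,0,0],[0,0,0],[0,0,0],[0,0,0],[0,0,0],[0,0,0],[0,0,0],[0,0,0]],"dp":[[0,-0.1,2],[0,0,2],[0,0,1.6],[0,0,1],[0,0,0],[0,0,0],[0,0,0],[0,0,0],[0,0,0],[0,0,0],[0,0,0],[0,0,0]],"hand":[1,1,1,1,1,0,0,0,0,0,0,0]}' 70
python3 -m inch '{"turn":[[0,0,0],[0,0,0],[0,0,0],[0,0,0]],"dp":[[0,0,0],[0,0,0],[0,0,0],[0,0,0]],"hand":[0,0,0,0]}'
python3 -c "
from h import *
state()"
```

```text
clock: 4.1
tool_pos: [0.4745, 0.3207, 0.0659]
tcp_rot: [[0.996, 0.087, 0.001], [0.087, -0.996, 0.0], [0.001, -0.0, -1.0]]
ft_force: [-0.2, -1.2, 2.2]
opening: 0.0132
gripper_force: 68.8
clock: 4.43
tool_pos: [0.4744, 0.3207, 0.0658]
tcp_rot: [[0.996, 0.087, 0.001], [0.087, -0.996, 0.0], [0.001, -0.0, -1.0]]
ft_force: [-0.4, -1.9, 5.6]
opening: 0.0134
gripper_force: 68.8
t 4.4333 pos [0.4744 0.3207 0.0658] yaw 5.007145561951629 tilt [0.0008 0.0003] q6 115.36614236392214 F [-0.4316 -1.9377  5.5607] T [-0.1722  0.0971  0.0072] open 0.013406914135381504 68.84751319885254
```

```bash
python3 -m inch '{"turn":[[0,0,0],[0,0,0],[0,0,0],[0,0,0],[0,0,0],[0,0,0],[0,0,0],[0,0,0]],"dp":[[0,0,-1],[0,0,-2],[0,0,-2.5],[0,0,-3],[0,0,-3],[0,0,-2],[0,0,-1],[0,0,0]],"hand":[0,0,0,0,0,0,0,0]}'
python3 -m inch '{"turn":[[0,0,0],[0,0,0],[0,0,0],[0,0,0],[0,0,0],[0,0,0],[0,0,0],[0,0,0],[0,0,0],[0,0,0],[0,0,0],[0,0,0]],"dp":[[0,1.5,0],[0,3,0],[0,4,0],[0,4,0],[0.1,4,0],[0.1,4,0],[0.1,4,0],[0.1,4,0],[0.1,4,0],[0,4,0],[0,3,0],[0,1.6,0]],"hand":[0,0,0,0,0,0,0,0,0,0,0,0]}'
python3 -m inch '{"turn":[[0,0,-3],[0,0,-7],[0,0,-7],[0,0,-7],[0,0,-7],[0,0,-7],[0,0,-7],[0,0,-7],[0,0,-7],[0,0,-7],[0,0,-7],[0,0,-7]],"dp":[[0,0,0],[0,0,0],[0,0,0],[0,0,0],[0,0,0],[0,0,0],[0,0,0],[0,0,0],[0,0,0],[0,0,0],[0,0,0],[0,0,0]],"hand":[0,0,0,0,0,0,0,0,0,0,0,0]}'
python3 -m inch '{"turn":[[0,0,-6],[0,0,-3.5],[0,0,0],[0,0,0]],"dp":[[0,0,0],[0,0,0],[0,0,0],[0,0,0]],"hand":[0,0,0,0]}'
python3 - <<'E'
from h import *
state();dp([.515,-.0885,.2])
for c in("wrist","scene","top"):
    p=shot(c);cv2.imwrite(f"pics/{c}2.png",p["pixels"])
    for q in("key_grip","cam_slot"):
        for r in ctrl.place_of(q,p)[:2]: print(c,q,np.array(r["centre"]),r["confidence"])
E
```

```text
clock: 5.1
tool_pos: [0.4747, 0.3211, 0.2127]
tcp_rot: [[0.996, 0.087, 0.003], [0.087, -0.996, 0.002], [0.003, -0.002, -1.0]]
ft_force: [0.1, -0.2, -1.6]
opening: 0.0135
gripper_force: 68.1
clock: 6.1
tool_pos: [0.5135, -0.0922, 0.2075]
tcp_rot: [[0.996, 0.084, -0.005], [0.084, -0.996, -0.0], [-0.005, -0.0, -1.0]]
ft_force: [0.1, 0.6, -2.1]
opening: 0.0132
gripper_force: 68.5
clock: 7.1
tool_pos: [0.5137, -0.0887, 0.2075]
tcp_rot: [[0.081, 0.997, -0.005], [0.997, -0.081, 0.001], [0.0, -0.005, -1.0]]
ft_force: [0.5, -0.4, -2.4]
opening: 0.0134
gripper_force: 68.6
clock: 7.43
tool_pos: [0.5141, -0.0885, 0.2083]
tcp_rot: [[-0.076, 0.997, -0.003], [0.997, 0.076, 0.001], [0.001, -0.003, -1.0]]
ft_force: [-0.9, -0.1, -2.2]
opening: 0.0134
gripper_force: 68.5
t 7.4333 pos [ 0.5141 -0.0885  0.2083] yaw 94.37249714286017 tilt [-0.0033  0.0007] q6 -18.197546004075324 F [-0.9042 -0.1445 -2.2364] T [-0.0035 -0.0209 -0.0246] open 0.013372644125473189 68.5490620136261
dp cm [-0.0032  0.0945  0.8327]
wrist key_grip [ 0.5116 -0.0856  0.2286] 0.8
scene key_grip [0.2929 0.4174 0.0719] 0.78
scene key_grip [0.2038 0.3046 0.0744] 0.76
scene cam_slot [ 0.514  -0.0894  0.0779] 0.57
top key_grip [0.3241 0.2547 0.0732] 0.98
top key_grip [ 0.516  -0.0864  0.224 ] 0.81
top cam_slot [ 0.5144 -0.0893  0.0763] 0.64
```

View pics/wrist2.png

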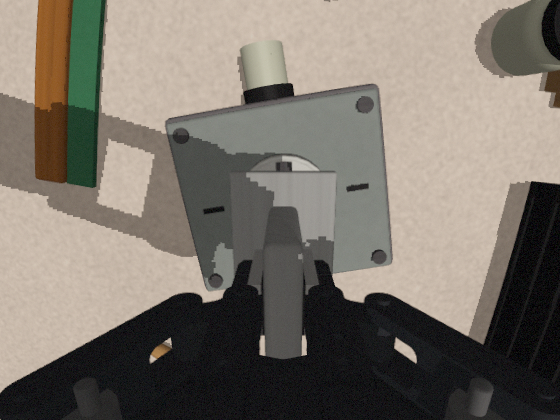

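View pics/scene2.png

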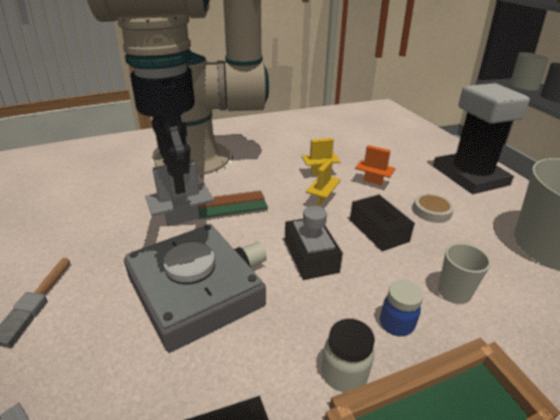

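The wrist view shows the key held upright. The paddle is at column 283, and the slot's far end shows just beyond the collar at (284,167). In the scene view the key hangs above the fastener at (185,200), and its stand at (382,220) is empty.

```bash
python3 - <<'E'
from h import *
s=ctrl.observe();p=shot("wrist");C=cloud(p);R=np.array(s["tcp_rot"]);T=(C-s["tool_pos"])@R*1000
g=p["pixels"].max(2);n=np.zeros(g.shape,bool);n[155:172,265:305]=1
m=n&(g<70);print("slot end px",m.sum(),np.argwhere(m).mean(0),"tool mm",T[m].mean(0),T[m].min(0),T[m].max(0),"world",C[m].mean(0))
c=(T[...,2]>0)&(T[...,2]<30)&(abs(T[...,0])<70)&(abs(T[...,1])<40)
print("collar tool",rect(T[c]/1000), np.median(T[c][:,2]))
k=(T[...,2]<-10)&(T[...,2]>-60)&(abs(T[...,1])<12)&(abs(T[...,0])<45);print("paddle",T[k].min(0),T[k].max(0),np.median(T[k],0))
a=np.median(C[185:190,350:365].reshape(-1,3),0)
for nm,(v0,v1,u0,u1) in dict(r=(178,198,340,375),l=(200,222,195,230)).items():
    mm=np.zeros(g.shape,bool);mm[v0:v1,u0:u1]=1;mm&=g<50;print(nm,mm.sum(),C[mm].mean(0))
E
```

```text
slot end px 88 [165.5795 281.0227] tool mm [ 32.8968  -2.5013 120.5054] [ 26.0244 -17.0048  10.0798] [ 45.0469   4.5273 148.6019] world [ 0.51   -0.0557  0.0898]
collar tool (7490, array([18.0168, -1.1172]), array([54.136 , 52.2615]), np.float32(0.104930796)) 9.925422962290948
paddle [-17.6676 -11.9997 -59.9495] [ 29.4527  11.9991 -10.0005] [ 10.8458  -0.5127 -43.6447]
r 86 [ 0.5793 -0.0736  0.0643]
l 108 [ 0.4482 -0.106   0.061 ]
```

```bash
python3 -m inch '{"turn":[[0,0,0],[0,0,0],[0,0,0],[0,0,0],[0,0,0],[0,0,0],[0,0,0],[0,0,0],[0,0,0],[0,0,0]],"dp":[[0,0.1,1],[0,0,2],[0,0,2],[0,0,1],[0,0,0.5],[0,0,0.5],[0,0,0.3],[0,0,0.3],[0,0,0.2],[0,0,0]],"hand":[0,0,0,0,0,0,0,0,0,0]}'
python3 -c "
from h import *
state()"
```

```text
clock: 8.77
tool_pos: [0.5161, -0.0883, 0.1324]
tcp_rot: [[-0.079, 0.997, 0.0], [0.997, 0.079, -0.0], [-0.0, 0.0, -1.0]]
ft_force: [-0.8, 0.0, -2.7]
opening: 0.0133
gripper_force: 68.6
t 8.7667 pos [ 0.5161 -0.0883  0.1324] yaw 94.50652578000772 tilt [ 0.0003 -0.0001] q6 -18.253856402245592 F [-0.8193  0.0047 -2.6708] T [ 0.0421 -0.041  -0.0199] open 0.013318690407373475 68.5724687576294
```

```bash
python3 -m inch '{"turn":[[0,0,0],[0,0,0],[0,0,0],[0,0,0],[0,0,0],[0,0,0],[0,0,0]],"dp":[[0,0,0.2],[0,0,0.2],[0,0,0.2],[0,0,0.1],[0,0,0.1],[0,0,0],[0,0,0]],"hand":[0,0,0,0,0,0,0]}'
python3 - <<'E'
from h import *
state()
p=shot("scene");cv2.imwrite("pics/s3.png",cv2.resize(p["pixels"][150:350,100:300],(600,600),interpolation=2))
E
```

```text
clock: 9.35
tool_pos: [0.516, -0.0883, 0.1243]
tcp_rot: [[-0.079, 0.997, -0.0], [0.997, 0.079, -0.0], [-0.0, -0.0, -1.0]]
ft_force: [0.1, -1.0, -2.4]
opening: 0.0133
gripper_force: 68.6
t 9.35 pos [ 0.516  -0.0883  0.1243] yaw 94.50956007380107 tilt [-0. -0.] q6 -18.256586852000044 F [ 0.0928 -0.9571 -2.4174] T [ 0.0056 -0.0077  0.0102] open 0.01334831947566754 68.5723865032196
```

View pics/s3.png

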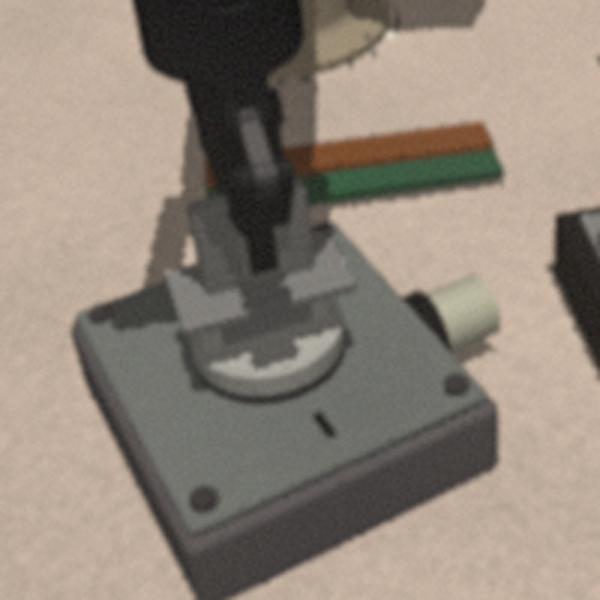

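The crop shows the collar close above the fastener at crop (265,320), with the blade in the slot and no contact force. Now I'll turn clockwise.

```bash
python3 -m inch '{"turn":[[0,0,3],[0,0,5],[0,0,5],[0,0,5],[0,0,5],[0,0,5],[0,0,5],[0,0,5],[0,0,5],[0,0,5],[0,0,5],[0,0,5]],"dp":[[0,0,0],[0,0,0],[0,0,0],[0,0,0],[0,0,0],[0,0,0],[0,0,0],[0,0,0],[0,0,0],[0,0,0],[0,0,0],[0,0,0]],"hand":[0,0,0,0,0,0,0,0,0,0,0,0]}'
python3 -c "
from h import *
state()"
python3 -m inch '{"turn":[[0,0,5],[0,0,5],[0,0,4],[0,0,4],[0,0,3],[0,0,2],[0,0,0],[0,0,0]],"dp":[[0,0,0],[0,0,0],[0,0,0],[0,0,0],[0,0,0],[0,0,0],[0,0,0],[0,0,0]],"hand":[0,0,0,0,0,0,0,0]}'
python3 -c "
from h import *
state()"
```

```text
clock: 10.4
tool_pos: [0.5162, -0.0885, 0.1244]
tcp_rot: [[0.806, 0.592, 0.001], [0.592, -0.806, -0.001], [0.0, 0.001, -1.0]]
ft_force: [1.4, -1.1, -3.0]
opening: 0.0132
gripper_force: 68.5
t 10.4 pos [ 0.5162 -0.0885  0.1244] yaw 36.271924440009705 tilt [ 0.0007 -0.0007] q6 39.97811375059963 F [ 1.3813 -1.127  -2.9805] T [-0.2264 -0.2035  0.1334] open 0.01322409783159965 68.53448152542114
clock: 11.07
tool_pos: [0.5163, -0.0887, 0.1245]
tcp_rot: [[0.972, 0.234, 0.001], [0.234, -0.972, -0.001], [0.001, 0.001, -1.0]]
ft_force: [1.7, -3.0, -3.7]
opening: 0.0131
gripper_force: 68.5
t 11.0667 pos [ 0.5163 -0.0887  0.1245] yaw 13.561542588513971 tilt [ 0.001  -0.0011] q6 62.6772949476464 F [ 1.7323 -2.9872 -3.7375] T [-0.6349 -0.4705  0.0724] open 0.013087520692408679 68.52539420127869
```

```bash
python3 -m inch '{"turn":[[0,0,2],[0,0,2],[0,0,2],[0,0,1],[0,0,0],[0,0,0]],"dp":[[0,0,0],[0,0,0],[0,0,0],[0,0,0],[0,0,0],[0,0,0]],"hand":[0,0,0,0,0,0]}'
python3 -c "
from h import *
state()"
python3 -m inch '{"turn":[[0,0,1],[0,0,1],[0,0,1],[0,0,0],[0,0,0]],"dp":[[0,0,0],[0,0,0],[0,0,0],[0,0,0],[0,0,0]],"hand":[0,0,0,0,0]}'
python3 -c "
from h import *
state()"
```

```text
clock: 11.57
tool_pos: [0.5163, -0.0888, 0.1245]
tcp_rot: [[0.993, 0.115, 0.001], [0.115, -0.993, -0.001], [0.001, 0.001, -1.0]]
ft_force: [3.0, -4.3, -3.3]
opening: 0.0135
gripper_force: 68.5
t 11.5667 pos [ 0.5163 -0.0888  0.1245] yaw 6.576775241534384 tilt [ 0.0009 -0.0011] q6 69.66073339821182 F [ 3.0147 -4.3256 -3.3   ] T [-1.0866 -0.5819  0.1128] open 0.01352995069777001 68.5322642326355
clock: 11.98
tool_pos: [0.5163, -0.0888, 0.1245]
tcp_rot: [[0.998, 0.062, 0.001], [0.062, -0.998, -0.001], [0.001, 0.001, -1.0]]
ft_force: [2.6, -5.5, -3.2]
opening: 0.013
gripper_force: 68.5
t 11.9833 pos [ 0.5163 -0.0888  0.1245] yaw 3.576144214702922 tilt [ 0.001  -0.0012] q6 72.66171501975118 F [ 2.6052 -5.4918 -3.1743] T [-1.0548 -0.6676  0.1427] open 0.013037987110474032 68.47106337547302
```

```bash
python3 -m inch '{"turn":[[0,0,1],[0,0,1],[0,0,1],[0,0,0],[0,0,0]],"dp":[[0,0,0],[0,0,0],[0,0,0],[0,0,0],[0,0,0]],"hand":[0,0,0,0,0]}'
python3 -c "
from h import *
state()"
python3 -m inch '{"turn":[[0,0,1],[0,0,1],[0,0,1],[0,0,0],[0,0,0]],"dp":[[0,0,0],[0,0,0],[0,0,0],[0,0,0],[0,0,0]],"hand":[0,0,0,0,0]}'
python3 -c "
from h import *
state()
p=shot('top');cv2.imwrite('pics/t4.png',cv2.resize(p['pixels'][115:215,330:430],(500,500),interpolation=2))"
```

```text
clock: 12.4
tool_pos: [0.5163, -0.0889, 0.1245]
tcp_rot: [[1.0, 0.011, 0.001], [0.011, -1.0, -0.002], [0.001, 0.002, -1.0]]
ft_force: [2.4, -6.0, -4.1]
opening: 0.0131
gripper_force: 69.3
t 12.4 pos [ 0.5163 -0.0889  0.1245] yaw 0.6558235354342301 tilt [ 0.001  -0.0018] q6 75.5905238269772 F [ 2.3519 -5.9519 -4.1049] T [-1.2259 -0.7031  0.884 ] open 0.013080463999482603 69.32668447494507
clock: 12.82
tool_pos: [0.5163, -0.0888, 0.1245]
tcp_rot: [[0.999, -0.039, 0.001], [-0.039, -0.999, -0.002], [0.001, 0.002, -1.0]]
ft_force: [2.6, -5.3, -4.0]
opening: 0.0133
gripper_force: 86.1
t 12.8167 pos [ 0.5163 -0.0888  0.1245] yaw -2.2104358407224383 tilt [ 0.001  -0.0022] q6 78.48160857910108 F [ 2.6421 -5.3319 -3.9646] T [-1.3561 -0.6303  2.0349] open 0.013279988305927514 86.10704113729298
```

The wrist torque climbed to 2 N m, so the fastener is at its stop. I'll back off to the middle of the play, lift, and check the slot from above.

```bash
python3 -m inch '{"turn":[[0,0,-3],[0,0,-4],[0,0,-4],[0,0,-3],[0,0,0],[0,0,0]],"dp":[[0,0,0],[0,0,0],[0,0,0],[0,0,0],[0,0,0],[0,0,0]],"hand":[0,0,0,0,0,0]}'
python3 -c "
from h import *
state()"
python3 -m inch '{"turn":[[0,0,0],[0,0,0],[0,0,0],[0,0,0],[0,0,0],[0,0,0],[0,0,0],[0,0,0],[0,0,0],[0,0,0]],"dp":[[0,0,-0.3],[0,0,-0.5],[0,0,-0.7],[0,0,-1],[0,0,-1],[0,0,-1.5],[0,0,-2],[0,0,-1.5],[0,0,0],[0,0,0]],"hand":[0,0,0,0,0,0,0,0,0,0]}'
python3 -c "
from h import *
state();dp([.4744,.3207,.2127])"
```

```text
clock: 13.37
tool_pos: [0.5158, -0.0878, 0.1242]
tcp_rot: [[0.98, 0.199, -0.001], [0.199, -0.98, 0.001], [-0.0, -0.001, -1.0]]
ft_force: [-1.1, 0.9, -1.6]
opening: 0.0131
gripper_force: 68.9
t 13.3667 pos [ 0.5158 -0.0878  0.1242] yaw 11.472981026788835 tilt [-0.0007  0.0009] q6 64.79431921574925 F [-1.0519  0.8983 -1.555 ] T [-0.0224  0.0405  0.0034] open 0.01305218798130104 68.87044072151184
clock: 14.2
tool_pos: [0.5165, -0.0884, 0.2106]
tcp_rot: [[0.98, 0.199, 0.003], [0.199, -0.98, -0.001], [0.002, 0.001, -1.0]]
ft_force: [-0.5, 0.2, -1.8]
opening: 0.0133
gripper_force: 69.0
t 14.2 pos [ 0.5165 -0.0884  0.2106] yaw 11.50384426073218 tilt [ 0.0027 -0.0007] q6 64.74751093965249 F [-0.5328  0.1827 -1.8073] T [ 0.052  -0.0114 -0.0048] open 0.013317106459941308 68.97772192955017
dp cm [  4.0349 -40.927   -0.2509]
```

```bash
python3 -m inch '{"turn":[[0,0,6.5],[0,0,0],[0,0,0],[0,0,0],[0,0,0],[0,0,0],[0,0,0],[0,0,0],[0,0,0],[0,0,0],[0,0,0],[0,0,0]],"dp":[[0,0,0],[0,-2,0],[0,-4,0],[-0.1,-4,0],[-0.1,-4,0],[-0.1,-4,0],[-0.1,-4,0],[-0.1,-4,0],[-0.1,-4,0],[0,-4,0],[0,-4,0],[0,-2,0]],"hand":[0,0,0,0,0,0,0,0,0,0,0,0]}'
python3 -m inch '{"turn":[[0,0,0],[0,0,0],[0,0,0]],"dp":[[0,-1.1,0],[0,0,0],[0,0,0]],"hand":[0,0,0]}'
python3 - <<'E'
from h import *
s=state();dp([.4744,.3207,.0658])
p=shot("top");C=cloud(p)
cv2.imwrite('pics/t5.png',np.hstack([cv2.resize(p["pixels"][140:240,150:250],(400,400),interpolation=2),cv2.resize(p["pixels"][115:215,330:430],(400,400),interpolation=2)]))
p=shot("wrist");C=cloud(p);T=(C-s["tool_pos"])@np.array(s["tcp_rot"])*1000
c=(T[...,2]>0)&(T[...,2]<30)&(abs(T[...,0])<70)&(abs(T[...,1])<40)
print("collar tool",rect(T[c]/1000),np.median(T[c][:,2]))
E
```

```text
clock: 15.2
tool_pos: [0.4734, 0.3134, 0.2075]
tcp_rot: [[0.996, 0.09, -0.003], [0.09, -0.996, -0.0], [-0.003, -0.0, -1.0]]
ft_force: [0.7, -0.3, -2.9]
opening: 0.0136
gripper_force: 69.0
clock: 15.45
tool_pos: [0.4741, 0.3198, 0.2083]
tcp_rot: [[0.996, 0.087, -0.001], [0.087, -0.996, -0.002], [-0.001, 0.001, -1.0]]
ft_force: [0.7, -1.0, -1.1]
opening: 0.0133
gripper_force: 69.0
t 15.45 pos [0.4741 0.3198 0.2083] yaw 5.005933270409483 tilt [-0.0012 -0.0015] q6 115.31354333944145 F [ 0.6857 -1.0474 -1.0552] T [-0.0358 -0.0212  0.0186] open 0.013254298679116856 69.02135610580444
dp cm [ 0.0562 -0.1056 14.2526]
collar tool (7490, array([17.5522,  0.8072]), array([54.8081, 52.3177]), np.float32(0.20210408)) 9.603736843761231
```

View pics/t5.png

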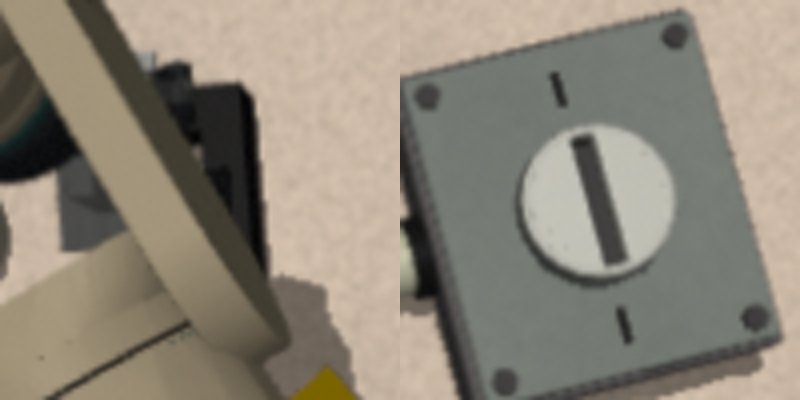

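On the right of the crop the slot runs from (582,138) to (615,263), in line with the lid marks, so the fastener is locked. Next I lower the key into its stand.

```bash
python3 -m inch '{"turn":[[0,0,0],[0,0,0],[0,0,0],[0,0,0],[0,0,0],[0,0,0],[0,0,0],[0,0,0],[0,0,0],[0,0,0],[0,0,0],[0,0,0]],"dp":[[0,-0.1,2],[0,0,2.5],[0,0,2.5],[0,0,1.5],[0,0,1],[0,0,1],[0,0,1],[0,0,1],[0,0,0.7],[0,0,0.5],[0,0,0.2],[0,0,0]],"hand":[0,0,0,0,0,0,0,0,0,0,0,0]}'
python3 -m inch '{"turn":[[0,0,0],[0,0,0],[0,0,0],[0,0,0]],"dp":[[0,0,0.1],[0,0,0.1],[0,0,0],[0,0,0]],"hand":[0,0,0,0]}'
python3 -c "
from h import *
state()"
```

```text
clock: 16.55
tool_pos: [0.474, 0.3216, 0.0699]
tcp_rot: [[0.996, 0.087, -0.0], [0.087, -0.996, -0.0], [-0.0, 0.0, -1.0]]
ft_force: [-0.1, -0.9, -2.4]
opening: 0.0133
gripper_force: 69.1
clock: 16.88
tool_pos: [0.4742, 0.3217, 0.0685]
tcp_rot: [[0.996, 0.087, 0.0], [0.087, -0.996, 0.0], [0.0, -0.0, -1.0]]
ft_force: [-0.3, -0.0, -2.2]
opening: 0.0131
gripper_force: 69.1
t 16.8833 pos [0.4742 0.3217 0.0685] yaw 5.010550896188772 tilt [0.0004 0.0001] q6 115.45560468667834 F [-0.2986 -0.0083 -2.1502] T [0.0282 0.0191 0.0052] open 0.013145483967909405 69.05851364135742
```

```bash
python3 -m inch '{"turn":[[0,0,0],[0,0,0],[0,0,0],[0,0,0],[0,0,0]],"dp":[[0,0,0.1],[0,0,0.1],[0,0,0.05],[0,0,0],[0,0,0]],"hand":[0,0,0,0,0]}'
python3 -c "
from h import *
state()"
python3 -m inch '{"turn":[[0,0,0],[0,0,0],[0,0,0],[0,0,0],[0,0,0],[0,0,0],[0,0,0],[0,0,0],[0,0,0],[0,0,0],[0,0,0],[0,0,0]],"dp":[[0,0,0],[0,0,0],[0,0,0],[0,0,0],[0,0,0],[0,0,0],[0,0,0],[0,0,0],[0,0,0],[0,0,0],[0,0,0],[0,0,0]],"hand":[0.15,0.25,0.4,0.6,0.8,1,1,1,1,1,1,1]}'
python3 -c "
from h import *
state()"
```

```text
clock: 17.3
tool_pos: [0.4741, 0.3216, 0.0659]
tcp_rot: [[0.996, 0.087, 0.0], [0.087, -0.996, -0.0], [0.0, 0.0, -1.0]]
ft_force: [-0.1, -0.2, -0.6]
opening: 0.0132
gripper_force: 69.3
t 17.3 pos [0.4741 0.3216 0.0659] yaw 5.0092943728644626 tilt [ 0.0001 -0.0001] q6 115.45418401594036 F [-0.1293 -0.2021 -0.6251] T [-0.0055  0.1018 -0.0346] open 0.013241047741377103 69.28402662277222
clock: 18.3
tool_pos: [0.4741, 0.3216, 0.0657]
tcp_rot: [[0.996, 0.087, 0.0], [0.087, -0.996, -0.0], [0.0, 0.0, -1.0]]
ft_force: [-0.1, -0.3, 0.8]
opening: 0.0853
gripper_force: 0.0
t 18.3 pos [0.4741 0.3216 0.0657] yaw 5.007611574147873 tilt [ 0.     -0.0001] q6 115.45486332389984 F [-0.1168 -0.2833  0.8025] T [ 0.0157  0.0083 -0.0001] open 0.08527653460611477 0.0
```

Released. I'll retreat straight up, back off toward the robot's right, and check.

```bash
python3 -m inch '{"turn":[[0,0,0],[0,0,0],[0,0,0],[0,0,0],[0,0,0],[0,0,0],[0,0,0],[0,0,0],[0,0,0],[0,0,0],[0,0,0],[0,0,0]],"dp":[[0,0,-1],[0,0,-2],[0,0,-3],[0,0,-4],[0,0,-4],[0,0,-3],[0,2,-1],[0,4,0],[0,4,0],[0,3,0],[0,0,0],[0,0,0]],"hand":[1,1,1,1,1,1,1,1,1,1,1,1]}'
python3 - <<'E'
from h import *
state();p=shot("wrist");C=cloud(p)
for nm in("wrist","top"):
    if nm=="top": p=shot("top");C=cloud(p)
    n=np.hypot(C[...,0]-.474,C[...,1]-.318)<.05;z=C[...,2]
    m=n&(z>.098)&(z<.13);print(nm,rect(C[m]) if m.sum()>5 else m.sum(),np.percentile(z[m],[50,90]) if m.any() else 0)
    k=n&(z>.051)&(z<.062);print("collar z",np.median(z[k]),rect(C[k]))
p=shot("scene");cv2.imwrite("pics/s6.png",p["pixels"])
E
```

```text
clock: 19.3
tool_pos: [0.4856, 0.1909, 0.2469]
tcp_rot: [[0.996, 0.085, 0.001], [0.085, -0.996, 0.0], [0.001, -0.0, -1.0]]
ft_force: [0.5, 0.6, 0.4]
opening: 0.0855
gripper_force: 0.0
t 19.3 pos [0.4856 0.1909 0.2469] yaw 4.851150885067599 tilt [0.0013 0.0005] q6 102.5537306265807 F [0.4848 0.6205 0.4096] T [-0.0625  0.045   0.009 ] open 0.08546981440654014 0.0
wrist (1170, array([473.26 , 320.387]), array([59.4111, 14.2837]), np.float32(4.5336304)) [0.1091 0.1104]
collar z 0.05574450687192617 (2396, array([476.4658, 310.5788]), array([98.615 , 63.0786]), np.float32(14.548506))
top 0 0
collar z 0.054600455200785714 (221, array([482.2432, 288.7461]), array([86.6022, 27.3518]), np.float32(18.181396))
```

View pics/s6.png

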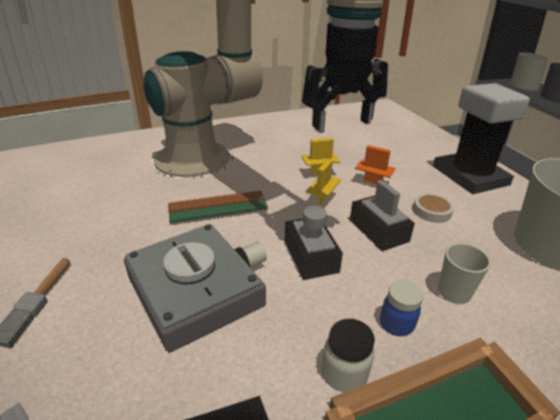

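The scene view shows the key upright in its stand at (385,210), with its paddle top at 0.110 m and collar at 0.056 m, so it is fully down. The slot at (189,260) lines up with the marks, and the gripper is clear of everything.

```bash
python3 -c "
from station import ctrl
print(ctrl.hand_in())"
```

```text
the job is handed in; nothing more can be done
None
```

The fastener is turned clockwise to its stop and in line with the lid marks, the flat key is back upright and fully down in its stand, and the job was handed in at about 19.5 s.

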